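# Load the repair cassette and lift it off its latched dock

## Robot

A 6-joint arm with a two-finger parallel gripper is mounted at the origin on the work surface. World frame = base frame: x ahead of the robot, y to its left, z up, the work surface at z = 0. Lengths are in m, angles in rad, forces in N, time in s.
With the tool pointing down it reaches from about 0.225 to 0.875 m from the base axis. Payload 3.4 kg.
Tool frame: the origin (TCP) lies at the very end of the fingers, on their centre line; the grasp point (between the pads) lies manip.hold_point_z behind it (manip.hold_point_z is the distance from the TCP to the grasp point, in m); x points along the fingers, y is the direction in which the jaws open and shut, and the axes are right-handed (so a half turn about x gives the same grasp; the last joint's range is limited). The gripper opens to 85 mm and grips with 20 to 120 N. Pads are 22 mm wide; open, the fingers measure 114 mm over their backs; the gripper's body (76 mm by 85 mm) begins 54 mm behind the grasp point. The pads swing forward as they close: fully open they stand 13 mm farther back than shut.
Start: joints at [-1.374, 0.276, 1.505, -0, 1.361, -0.121], TCP at [0.18, -0.546, 0.231] pointing down, gripper open.
Joint ranges: [-2.89, 2.89], [-0.75, 2.08], [0.22, 2.7], [-1.18, 4.32], [0.11, 2.71], [-2.7, 2.7]. Speed limits (rad/s): [2.57, 2.57, 3.14, 3.14, 3.14, 3.14].

## Interface

Orientations are given as a unit quaternion [w, x, y, z].
In Python, from rig import manip gives the robot as it stands.
- The arm moves only by the tool step_arm, never from a script. Its argument "targets" is a list of rows, each a list of 2 entries, a list of its own where there are three numbers: the shift along the tool's x, y, z in mm, then the turn about the tool's x in degrees. A call has 1 to 20 rows; each row is the pose to reach, as a shift and turn from the pose commanded when the call began, along the tool's axes at that moment; what a row does not reach only later rows make up. A row lasts 1/10 s, in which the tool goes at most 50 mm and 8.59 degrees, less where a joint would pass 70% of its speed; a pose out of reach is approached as far as the arm can. A call with a gripper value outside its range is refused whole. "grip" is the closure, from 0 (fully open) to 1 (shut), set as the call begins (left out, the last holds). The fingers move at their own pace and stop on an object; "grip_force" is the grip in N (left out, the last holds). Time passes only in rows, so rows that repeat a pose let the fingers close. It gives the time, the measured TCP pose, the force and the opening at its end, in the units of the state.
- manip.get_state(): the state, without advancing time (a new reading comes with each control period).
- manip.get_image(name): name is "scene" or "top" or "wrist"; returns a dict with "image" (384x512x3 uint8, red, green, blue), "fx", "fy", "cx", "cy" (pixels), "pose" (4x4, takes a point from camera to world coordinates). Camera axes: x right, y down, z forward; pixel columns grow to the right and rows downward; lengths in m; the calibration is good to about 2 mm. A picture is of the moment at which its call begins. There is no depth.
- manip.sign_off(): hands the job in, once; it reports no verdict.
Trained networks look in a picture, given as the dict that the camera call returned (one of the last four; its "shot" number tells which), for a name from the list of things; names that differ only in an ending like _2 or _b are one class to them, and where a whole thing is asked for, a point or a joint stands for the part that bears it (a point fixed in the world has none). Each returns a list of dicts, best first, with "confidence" (0 to 1); they miss things now and then, are a little off and sometimes report something else, mostly with a low value. They report only what shows in the picture. A call takes as long as a camera call. They do not tell look-alikes from the thing itself.
- manip.search_frame(picture, thing): "xyz" ([x, y, z] in m, in world coordinates, good to about 4 mm: the middle of the surface that is visible of it).
- manip.regions_of(picture, thing): "region" (384x512 bool, what is visible of it).
The state is a dict: "clock": time; "qpos": joint angles; "qd": joint speeds; "effort": joint torques, N m; "position": TCP position; "ee_rot": TCP orientation; "contact_force": force on the tool from outside, world axes, zero at the start; "moment": the same for the moment, N m; "width": finger opening in m.
Only numpy, scipy, OpenCV 4.12 (cv2) and the standard library are available. Lean on these libraries where they do the work, as an engineer would, in place of code of your own. Each camera call takes 0.05 s, during which the arm holds its last target.

## Task

Take the red-gripped flat spreader out of the grey bench stand, slide its steel blade edgewise fully home into the empty slot of the blue tool cassette while the cassette is still latched in its dock, and let go of it. Then pinch the cassette's two yellow side catches together, lift the cassette level and straight up to about 12 cm above its seat, and finish while still holding it there, still, by the pinched catches, with the spreader in it. Do not shift the jar, the carton or the sprocket.

Things in the scene. Friction and masses are not known exactly. Their poses are not given: they have to be found in the camera images.
- spreader_grip (a point): Centre of the red grip of the flat spreader (loose, 50 g). Grip 12 mm thick (x), 28 wide (y), 40 tall (z). Under it a plain steel blade, 5 mm thick (x), 26 wide (y), 46 long, points down to 66 mm below this point. Same when turned half round about z. Starts upright with its blade in the stand, this point 74 mm above the table; pulls straight up and out.
- spreader_tip (a point): Middle of the spreader's lower blade edge, 66 mm below the grip's centre, same axes. 42 mm below the slot mouth when fully home in the cassette.
- stand: Grey block 64 x 60 mm, 34 mm high, rubber foot 80 x 76 x 6 mm, fixed to the bench on either side; origin at its centre on the table, z up. Slot in its top: 6.5 mm along x, 29 mm along y, 26 mm deep; the spreader starts in it, with the stand's axes.
- dock: Dark steel plate 180 (x) x 90 (y) x 10 mm, fixed to the bench on either side; origin at its centre on the table, z up. Black guides and end stops up to 24 mm high hold the cassette's foot with about 1 mm play. At the middle of each long side an aluminium lip (32 mm long, top at 26 mm, out to 38 mm from the centre) holds a catch down.
- cassette_grip (a point): Point midway between the two yellow catch buttons of the blue tool cassette (loose, 0.3 kg, 160 (x) x 41 (y) x 52 mm high, latched in the dock with the dock's axes, lifts straight up). 40 mm above its underside, 50 mm above the table when docked. Pinching the buttons along y, from above, unlatches and carries it. Three short fixed handles at its -x end rise 20 mm above its top.
- cassette_slot (a point): Centre of the mouth of the empty slot in the cassette's top (cassette axes): 60 mm along +x from the catches' middle, 12 mm above that point, 62 mm above the table when docked. Slot 7 mm along x, 30 mm along y, 42 mm deep; blade thickness goes along x. With the blade fully home the grip's centre is 24 mm above this point, its lower face 4 mm above.
- catch_left (a joint): Travel in m of the yellow catch on the cassette's +y side: 0 sprung out, 0.008 fully in; its tooth clears the dock's lip from 0.005 on. Spring 3 N to 7 N. Its button is 28 mm wide (x), from 14 mm below to 14 mm above the pinch point; outer face 32 mm from the centre when out (64 mm across both), 24 mm when in (48 mm across).
- catch_right (a joint): The same for the catch on the -y side.
- jar_center (a point): Bystander: small white jar with a green cap, 54 mm across, 58 mm high, standing; point at its centre. Leave it alone.
- carton_center (a point): Bystander: small cardboard carton 45 x 40 x 30 mm; point at its centre. Leave it alone.
- sprocket_center (a point): Bystander: steel sprocket ring, 70 mm across the teeth, 8 mm thick, lying flat; point at its centre. Leave it alone.
There are look-alikes about, which are no part of the job. Of the things shaped like the part that bears cassette_grip, the blue one is meant.

How it is judged:
By the outcome, as a careful person would: the job done as asked, in the order asked, and still so for the second after the job is handed in, while the arm keeps its last pose, push and grip.
It also fails if it takes over 48 s, if anything falls off the work surface, if the arm or the gripper's body presses on something with over 40 N, if the wrist force passes 120 N, or if a joint passes its speed limit or range.

## Working session

There is one attempt and no reset: what is moved stays moved. The work goes in short steps, Python scripts to look and compute and a tool call to move; the robot and the scene stay as the last step left them, time stands still between calls to the robot, and variables do not carry over. Pictures are saved under pics/ and viewed, and the job is handed in when it is done.

Besides the shell and the picture viewer there is one more tool, called after "Request:" as name([rows], argument=value, ...), one row to a line, values as JSON. step_arm: Moves the arm, as the interface text tells. Its arguments: {"type":"object","properties":{"targets":{"type":"array"},"grip":{"type":"number"},"grip_force":{"type":"number"}},"required":["targets"]}

```bash
ls; mkdir -p pics; python3 - <<'E'
from rig import manip
import cv2,numpy as np,pickle
print(manip.hold_point_z, manip.get_state())
for n in ["scene","top","wrist"]:
    p=manip.get_image(n); cv2.imwrite(f"pics/{n}0.png",p["image"][:,:,::-1]); pickle.dump(p,open(f"{n}0.pkl","wb"))
    print(n,p["fx"],p["cx"],p["cy"],np.round(p["pose"],3).tolist(),p.get("shot"))
    for t in ["spreader_grip","stand","dock","cassette_grip","cassette_slot"]:
        print(t,[(np.round(d["xyz"],3).tolist(),round(d["confidence"],2)) for d in manip.search_frame(p,t)])
E
```

```text
pics
0.0187 {'clock': 0.0, 'qpos': array([-1.37397384e+00,  2.76582527e-01,  1.50615688e+00, -3.33528317e-06,
        1.36069684e+00, -1.20984746e-01]), 'qd': array([ 2.24366816e-04,  1.38786874e-05, -1.94119199e-03,  4.53772475e-04,
        1.38358912e-03,  2.19662760e-04]), 'effort': array([ 2.10095241e-03, -4.16772330e+01, -2.45806861e+01, -2.57083066e-04,
        1.09217656e-02,  1.87600796e-05]), 'position': array([ 0.17957401, -0.54567058,  0.23043736]), 'ee_rot': array([-0.11123846, -0.698172  , -0.11254105,  0.69822373]), 'contact_force': array([ 0.04028251, -0.88497245,  0.14080399]), 'moment': array([ 0.05117128, -0.01707767,  0.00573261]), 'width': 0.08553572726435207}
scene 430.7525884351211 257.9268287461662 179.95156017222908 [[0.064, 0.745, -0.664, 1.166], [0.998, -0.044, 0.046, -0.119], [0.005, -0.666, -0.746, 0.805], [0.0, 0.0, 0.0, 1.0]] 1
spreader_grip [([0.542, -0.115, 0.066], 0.72), ([0.578, 0.171, 0.078], 0.65)]
stand [([0.594, 0.164, 0.028], 0.77)]
dock [([0.585, -0.145, 0.013], 0.86), ([0.564, -0.136, 0.059], 0.52)]
cassette_grip [([0.759, -0.29, 0.054], 0.84)
[... 339 characters left out ...]
0.153, 0.036, -0.1], [-0.003, -0.214, -0.977, 1.014], [0.0, 0.0, 0.0, 1.0]] 2
spreader_grip [([0.571, 0.168, 0.095], 0.49)]
stand [([0.568, 0.166, 0.032], 0.92)]
dock [([0.531, -0.14, 0.007], 0.96)]
cassette_grip [([0.333, -0.161, 0.053], 0.97), ([0.402, -0.354, 0.054], 0.97), ([0.548, -0.14, 0.063], 0.78), ([0.734, -0.281, 0.053], 0.66)]
cassette_slot [([0.332, -0.161, 0.05], 0.91), ([0.548, -0.133, 0.062], 0.73), ([0.405, -0.354, 0.049], 0.57)]
wrist 332.82760640350733 252.0566728036337 192.22006940498107 [[0.313, -0.906, -0.284, 0.253], [-0.95, -0.299, -0.093, -0.522], [-0.0, 0.299, -0.954, 0.374], [0.0, 0.0, 0.0, 1.0]] 3
spreader_grip []
stand []
dock []
cassette_grip []
cassette_slot []
```

View pics/scene0.png

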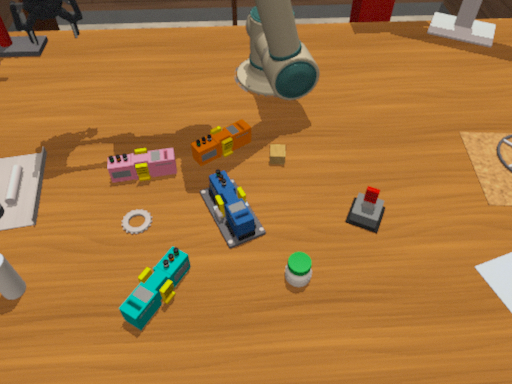

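View pics/top0.png

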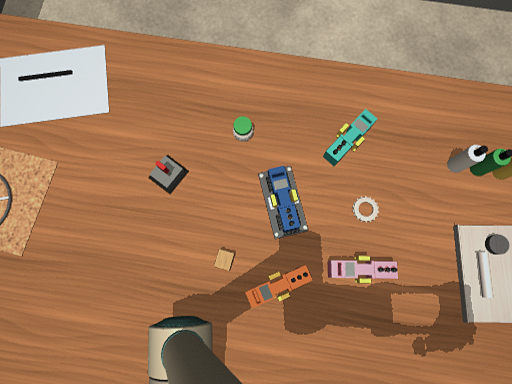

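```bash
python3 - <<'E'
import cv2
a=cv2.imread("pics/scene0.png")[155:255,190:290]
b=cv2.imread("pics/top0.png")[150:250,235:335]
c=cv2.imread("pics/top0.png")[140:204,136:200]
d=cv2.imread("pics/scene0.png")[175:239,335:399]
r=lambda i,s:cv2.resize(i,(s,s),interpolation=cv2.INTER_CUBIC)
cv2.imwrite("pics/crop1.png",cv2.vconcat([cv2.hconcat([r(a,400),r(b,400)]),cv2.hconcat([r(c,200),r(d,200),r(c,200),r(d,200)])]))
E
```

```text
(no output)
```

View pics/crop1.png

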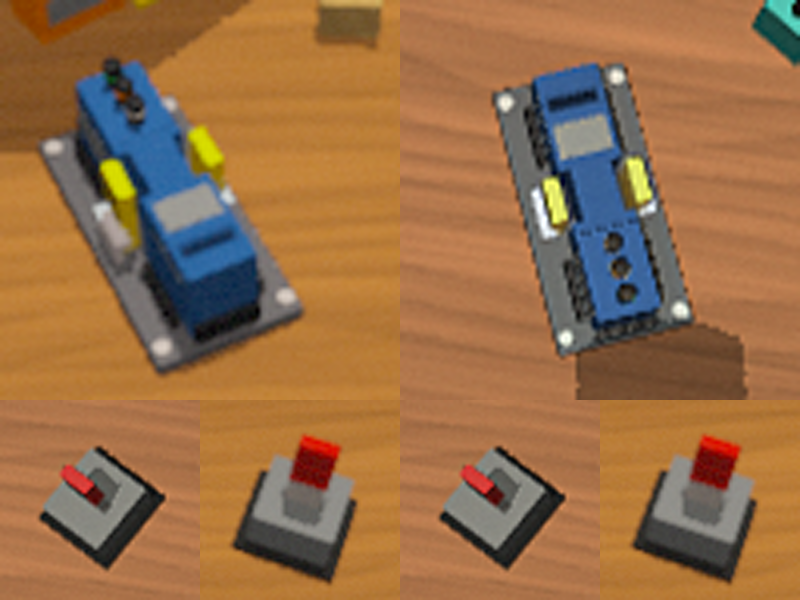

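```bash
cat > h.py <<'E'
import numpy as np,cv2,pickle
from scipy.spatial.transform import Rotation as R
from scipy.optimize import minimize
def ray(p,u,v,z):
    T=np.array(p["pose"]);d=T[:3,:3]@np.array([(u-p["cx"])/p["fx"],(v-p["cy"])/p["fy"],1.]);o=T[:3,3]
    return o+d*(z-o[2])/d[2]
def proj(p,X):
    T=np.linalg.inv(np.array(p["pose"]));X=np.atleast_2d(X)
    c=X@T[:3,:3].T+T[:3,3]
    return np.c_[c[:,0]/c[:,2]*p["fx"]+p["cx"],c[:,1]/c[:,2]*p["fy"]+p["cy"]]
def box(cx,cy,z0,z1,sx,sy):
    return np.array([[cx+a*sx/2,cy+b*sy/2,z] for a in(-1,1) for b in(-1,1) for z in(z0,z1)])
def place(B,q):
    c,s=np.cos(q[2]),np.sin(q[2]);return np.c_[B[:,0]*c-B[:,1]*s+q[0],B[:,0]*s+B[:,1]*c+q[1],B[:,2]]
S=4
def render(p,boxes,q,shape=(384,512)):
    m=np.zeros((shape[0]*S,shape[1]*S),np.uint8)
    for B in boxes:
        h=cv2.convexHull(((proj(p,place(B,q))+0.5)*S).astype(np.float32))
        cv2.fillConvexPoly(m,np.round(h).astype(np.int32),1)
    return cv2.resize(m.astype(np.float32),shape[::-1],interpolation=cv2.INTER_AREA)
def fit(views,q0):
    # views: (picture, mask, boxes)
    def cost(q):
        q=[q[0],q[1],q[2]/10]
        return sum(np.abs(render(p,b,q)-m).sum()/m.sum() for p,m,b in views)
    x0=np.array([q0[0],q0[1],q0[2]*10])
    sim=np.array([x0]+[x0+d for d in np.diag([.008,.008,.8])])
    r=minimize(cost,x0,method="Nelder-Mead",options=dict(initial_simplex=sim,xatol=1e-4,fatol=1e-4,maxiter=200))
    return np.array([r.x[0],r.x[1],r.x[2]/10]),r.fun
def Rot(st):
    w,x,y,z=st["ee_rot"];return R.from_quat([x,y,z,w])
def go(st,xyz,yaw_y=None):
    """tool shift mm to xyz, plus turn about tool x so tool y gets direction yaw (mod pi)"""
    M=Rot(st).as_matrix();s=M.T@(np.array(xyz)-st["position"])*1e3
    t=None
    if yaw_y is not None:
        d=M.T@np.array([np.cos(yaw_y),np.sin(yaw_y),0]);t=np.degrees(np.arctan2(d[2],d[1]))
        t=(t+90)%180-90
    return np.round(s,1),t
E
python3 - <<'E'
from h import *
from rig import manip
top=pickle.load(open("top0.pkl","rb"));sc=pickle.load(open("scene0.pkl","rb"))
for u,v in [(167.4,155),(188.2,170.4),(170.2,193.4),(148.8,177.4)]: print(ray(top,u,v,.006).round(4))
print("slot",ray(top,278.3,174.3,.062))
P={n:manip.get_image(n) for n in("scene","top")}
foot=[box(0,0,0,.006,.08,.076),box(0,0,0,.034,.064,.06)]
V=[];W=[]
for n,p in P.items():
    m={}
    for t in ["stand","spreader_grip","dock","cassette_grip"]:
        rs=manip.regions_of(p,t)
        print(n,t,[(r["confidence"],r["region"].sum(),np.argwhere(r["region"]).mean(0).round()) for r in rs])
        m[t]=rs
    pickle.dump((p,m),open(f"m_{n}.pkl","wb"))
E
```

```text
[0.6244 0.1891 0.006 ]
[0.591  0.1253 0.006 ]
[0.5219 0.16   0.006 ]
[0.5556 0.2252 0.006 ]
slot [ 0.60322198 -0.11334884  0.062     ]
scene stand [(0.97, np.int64(886), array([214., 365.]))]
scene spreader_grip [(0.49, np.int64(249), array([197., 370.]))]
scene dock [(0.55, np.int64(964), array([222., 229.]))]
scene cassette_grip [(0.96, np.int64(1829), array([164., 141.])), (0.66, np.int64(1506), array([141., 221.])), (0.61, np.int64(1642), array([202., 231.])), (0.56, np.int64(2709), array([287., 154.]))]
top stand [(0.55, np.int64(771), array([174., 168.]))]
top spreader_grip []
top dock [(0.77, np.int64(1129), array([207., 282.]))]
top cassette_grip [(0.74, np.int64(1334), array([269., 362.])), (0.71, np.int64(1238), array([138., 349.])), (0.61, np.int64(1198), array([286., 278.]))]
```

```bash
python3 - <<'E'
from h import *
M={n:pickle.load(open(f"m_{n}.pkl","rb")) for n in("scene","top")}
st=[box(0,0,0,.006,.08,.076),box(0,0,0,.034,.064,.06)]
sp=[box(0,0,.054,.094,.012,.028),box(0,0,.034,.054,.005,.026)]
V=[]
for n in M:
    p,m=M[n]; im=p["image"].astype(int)
    reg=m["stand"][0]["region"].astype(np.uint8)
    red=((im[:,:,0]>120)&(im[:,:,1]<70)&(im[:,:,2]<70)).astype(np.uint8)
    red&=cv2.dilate(reg,np.ones((25,25),np.uint8)); print(n,red.sum())
    whole=cv2.morphologyEx(reg|red,cv2.MORPH_CLOSE,np.ones((5,5),np.uint8)).astype(np.float32)
    V.append((p,whole,st+sp)); V.append((p,red.astype(np.float32),sp[:1]))
q0=[.573,.175,np.radians(-27)]
for sel in([0,1],[2,3],[0,1,2,3],[1],[3],[1,3]):
    q,f=fit([V[i] for i in sel],q0);print(sel,q[:2].round(4),np.degrees(q[2]).round(1),round(f,3))
# dock
dk=[box(0,0,0,.010,.18,.09)]
cs=[box(0,0,.01,.062,.16,.041),box(-.055,0,.062,.082,.03,.01)]
for n in M:
    p,m=M[n]; im=p["image"].astype(int)
    blue=((im[:,:,2]>im[:,:,0]+35)&(im[:,:,2]>im[:,:,1]+25)).astype(np.uint8)
    reg=m["dock"][0]["region"].astype(np.uint8);blue&=cv2.dilate(reg,np.ones((31,31),np.uint8))
    print(n,blue.sum());v=np.argwhere(blue);print(v.min(0),v.max(0))
    w=cv2.morphologyEx(reg|blue,cv2.MORPH_CLOSE,np.ones((7,7),np.uint8)).astype(np.float32)
    full=dk+[box(0,0,.01,.062,.16,.041),box(0,0,.036,.064,.028,.064)]
    q0=[.55,-.13,np.radians(15)]
    print(fit([(p,w,full)],q0),fit([(p,blue.astype(np.float32),[box(0,0,.02,.062,.16,.041)])],q0))
    cv2.imwrite(f"pics/mask_{n}.png",np.hstack([w*255,blue*255]))
E
```

```text
scene 93
top 48
[0, 1] [0.5729 0.1732] -26.1 1.482
[2, 3] [0.5756 0.1787] -33.3 0.986
[0, 1, 2, 3] [0.5731 0.1751] -28.8 2.668
[1] [0.5741 0.1729] -27.0 1.351
[3] [0.5782 0.1825] -35.5 0.883
[1, 3] [0.5737 0.1744] -26.4 2.454
scene 957
[173 209] [237 253]
(array([ 0.54602886, -0.1401108 ,  0.40020227]), np.float64(0.25522705912590027)) (array([ 0.54689114, -0.13825594,  0.37307473]), np.float64(0.5677899718284607))
top 768
[166 268] [230 299]
(array([ 0.54531479, -0.13487847,  0.39871156]), np.float64(0.1644812822341919)) (array([ 0.55004561, -0.13634156,  0.38576341]), np.float64(0.5328776240348816))[ WARN:0@9.568] global loadsave.cpp:1063 imwrite_ Unsupported depth image for selected encoder is fallbacked to CV_8U.
```

```bash
python3 - <<'E'
from h import *
from rig import manip
s=manip.get_state();M=Rot(s).as_matrix();print(M.round(3));print("yaw y",np.degrees(np.arctan2(M[1,1],M[0,1])))
w=pickle.load(open("wrist0.pkl","rb"));print("cam in tool",(M.T@(w["pose"][:3,3]-s["position"])).round(4))
print((M.T@w["pose"][:3,:3]).round(3))
print(go(s,[.573,.175,.215],np.radians(-27)), s["clock"])
E
```

```text
[[ 0.     0.312 -0.95 ]
 [-0.    -0.95  -0.312]
 [-1.     0.     0.   ]]
yaw y -71.79005079097635
cam in tool [-0.1422 -0.0005 -0.0769]
[[ 0.    -0.299  0.954]
 [ 1.     0.001 -0.   ]
 [-0.001  0.954  0.299]]
(array([  16.3, -562.2, -599. ]), np.float64(-44.79005117871612)) 1.4
```

View pics/wrist0.png

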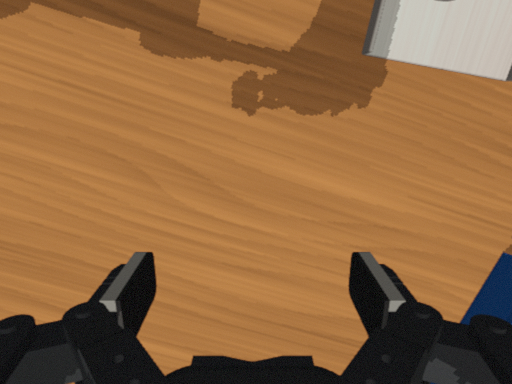

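Request:
step_arm([
  [[16, -562, -599], -44.8],
  [[16, -562, -599], -44.8],
  [[16, -562, -599], -44.8],
  [[16, -562, -599], -44.8],
  [[16, -562, -599], -44.8],
  [[16, -562, -599], -44.8],
  [[16, -562, -599], -44.8],
  [[16, -562, -599], -44.8],
  [[16, -562, -599], -44.8],
  [[16, -562, -599], -44.8],
  [[16, -562, -599], -44.8],
  [[16, -562, -599], -44.8],
  [[16, -562, -599], -44.8],
  [[16, -562, -599], -44.8],
  [[16, -562, -599], -44.8],
  [[16, -562, -599], -44.8],
  [[16, -562, -599], -44.8],
  [[16, -562, -599], -44.8],
  [[16, -562, -599], -44.8],
  [[16, -562, -599], -44.8],
], grip=0, grip_force=40)

```text
clock: 3.4
position: [0.5724, 0.1737, 0.2153]
ee_rot: [-0.369, -0.603, -0.369, 0.603]
contact_force: [0.1, -0.2, -0.1]
width: 0.0855
```

```bash
python3 - <<'E'
from h import *
from rig import manip
p=manip.get_image("wrist");s=manip.get_state();pickle.dump((p,s),open("w1.pkl","wb"))
cv2.imwrite("pics/w1.png",p["image"][:,:,::-1]);print(s["clock"],s["position"],s["qpos"],s["contact_force"])
E
```

```text
3.45 [0.57245497 0.17352508 0.21544471] [ 1.78389354e-01  3.19873851e-01  1.48042567e+00 -5.85203833e-04
  1.34174155e+00  6.50888109e-01] [-0.69918288  0.32692146  0.44785348]
```

View pics/w1.png

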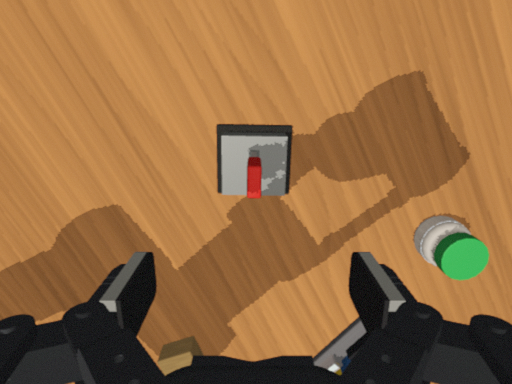

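```bash
python3 - <<'E'
from h import *
from rig import manip
p,s=pickle.load(open("w1.pkl","rb"))
im=p["image"];hsv=cv2.cvtColor(im,cv2.COLOR_RGB2HSV)
red=(((hsv[...,0]<6)|(hsv[...,0]>174))&(hsv[...,1]>170)).astype(np.uint8)
win=np.zeros_like(red);win[115:210,205:305]=1;red&=win
gry=((hsv[...,1]<60)|(hsv[...,2]<45)).astype(np.uint8)&win
w=cv2.morphologyEx(red|gry,cv2.MORPH_CLOSE,np.ones((5,5),np.uint8))
v=np.argwhere(red);print(red.sum(),v.min(0),v.max(0));v=np.argwhere(w);print(w.sum(),v.min(0),v.max(0))
st=[box(0,0,0,.006,.08,.076),box(0,0,0,.034,.064,.06)]
sp=[box(0,0,.054,.094,.012,.028)]
q0=[.573,.175,np.radians(-27)]
f=np.float32
for V in([(p,red.astype(f),sp)],[(p,w.astype(f),st+sp)],[(p,red.astype(f),sp),(p,w.astype(f),st+sp)]):
    q,c=fit(V,q0);print(q[:2].round(4),np.degrees(q[2]).round(2),round(c,3))
m=render(p,st,q);m2=render(p,sp,q)
o=im.copy()
for a,c in((m,(0,255,255)),(m2,(0,255,0))):
    k,_=cv2.findContours((a>.5).astype(np.uint8),0,1);cv2.drawContours(o,k,-1,c,1)
cv2.imwrite("pics/fit1.png",cv2.resize(o[100:220,190:320,::-1],None,fx=5,fy=5,interpolation=0))
print(go(s,[q[0],q[1],.061],q[2]))
E
```

```text
511 [157 247] [197 260]
4999 [125 218] [197 290]
[0.5748 0.1754] -23.6 0.23
[0.5754 0.1745] -28.92 0.074
[0.5748 0.1758] -27.27 0.292
(array([154.4,   1.1,  -3.2]), np.float64(0.20540077320966077))
```

View pics/fit1.png

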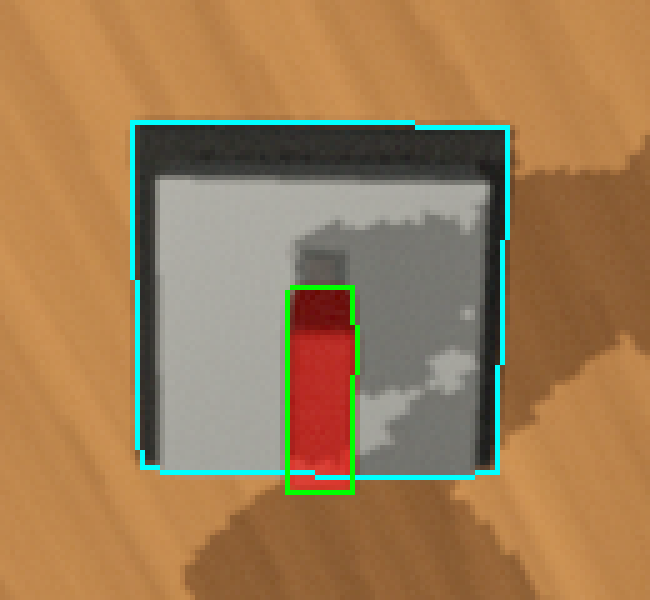

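Request:
step_arm([
  [[50, 1, -3], 0.8],
  [[90, 1, -3], 0.8],
  [[115, 1, -3], 0.8],
  [[135, 1, -3], 0.8],
  [[148, 1, -3], 0.8],
  [[155, 1, -3], 0.8],
  [[155, 1, -3], 0.8],
  [[155, 1, -3], 0.8],
], grip=0.3)

```text
clock: 4.25
position: [0.5761, 0.1769, 0.0613]
ee_rot: [0.365, 0.606, 0.365, -0.605]
contact_force: [-0.1, 0.1, 0.6]
width: 0.0598
```

```bash
python3 - <<'E'
from h import *
from rig import manip
p=manip.get_image("wrist");s=manip.get_state();pickle.dump((p,s),open("w2.pkl","wb"))
cv2.imwrite("pics/w2.png",p["image"][:,:,::-1]);print(s["clock"],s["position"],s["width"],s["contact_force"])
E
```

```text
4.3 [0.57628463 0.17702001 0.06153915] 0.05996063618831136 [0.46637303 0.04115325 0.23608444]
```

View pics/w2.png

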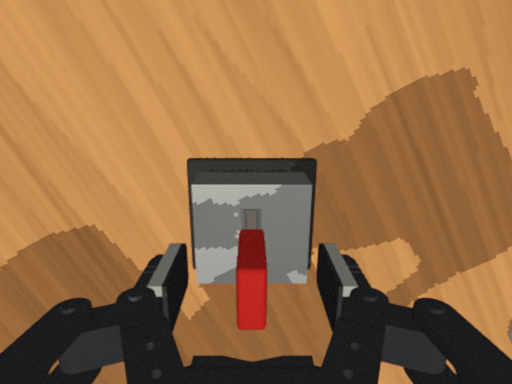

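```bash
python3 - <<'E'
from h import *
p,s=pickle.load(open("w2.pkl","rb"))
im=p["image"];hsv=cv2.cvtColor(im,cv2.COLOR_RGB2HSV)
red=(((hsv[...,0]<6)|(hsv[...,0]>174))&(hsv[...,1]>170)).astype(np.uint8)
win=np.zeros_like(red);win[150:340,180:325]=1;red&=win
sp=[box(0,0,.054,.094,.012,.028)]
q,c=fit([(p,red.astype(np.float32),sp)],[.575,.1755,np.radians(-27.5)]);print(q[:2].round(4),np.degrees(q[2]).round(2),round(c,3))
print(go(s,[q[0],q[1],.060],q[2]))
E
```

```text
[0.575  0.1758] -27.5 0.145
(array([ 1.5, -0.5,  1.7]), np.float64(-0.3014943568580719))
```

Request:
step_arm([
  [[1.5, -0.5, 1.5], 0],
  [[1.5, -0.5, 1.5], 0],
  [[1.5, -0.5, 1.5], 0],
])

```text
clock: 4.6
position: [0.5743, 0.176, 0.0591]
ee_rot: [0.365, 0.606, 0.365, -0.605]
contact_force: [0.1, -0.7, 0.2]
width: 0.06
```

Request:
step_arm([
  [[0, 0, 0], 0],
  [[0, 0, 0], 0],
  [[0, 0, 0], 0],
  [[0, 0, 0], 0],
  [[0, 0, 0], 0],
  [[0, 0, 0], 0],
  [[0, 0, 0], 0],
  [[0, 0, 0], 0],
], grip=1, grip_force=40)

```text
clock: 5.4
position: [0.5742, 0.1759, 0.0588]
ee_rot: [0.365, 0.605, 0.365, -0.605]
contact_force: [1.1, 1.1, 1.9]
width: 0.0115
```

Request:
step_arm([
  [[-8, 0, 0], 0],
  [[-20, 0, 0], 0],
  [[-40, 0, 0], 0],
  [[-70, 0, 0], 0],
  [[-105, 0, 0], 0],
  [[-140, 0, 0], 0],
  [[-140, 0, 0], 0],
])

```text
clock: 6.1
position: [0.5773, 0.1766, 0.2055]
ee_rot: [0.367, 0.609, 0.364, -0.601]
contact_force: [0.4, -0.5, -1.2]
width: 0.0114
```

```bash
python3 - <<'E'
from h import *
from rig import manip
p=manip.get_image("wrist");s=manip.get_state();pickle.dump((p,s),open("w3.pkl","wb"))
cv2.imwrite("pics/w3.png",p["image"][:,:,::-1]);print(s["clock"],s["position"],s["width"],s["contact_force"])
print(go(s,[.602,-.1135,.200],np.radians(22.8)))
E
```

```text
6.15 [0.57570141 0.17634658 0.20263845] 0.011647377530269475 [ 0.10286093  0.17880922 -0.64698573]
(array([  2.4, 158.4, 244.2]), np.float64(-50.58886130043619))
```

View pics/w3.png

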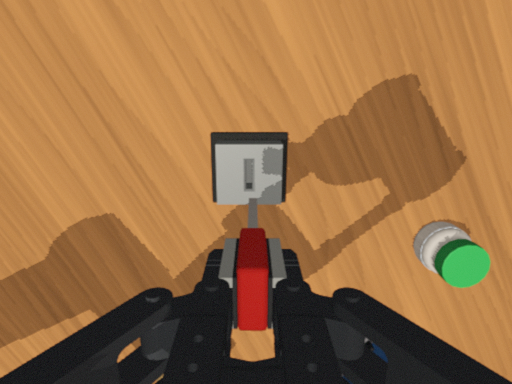

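Request:
step_arm([
  [[0, 30, 45], -8],
  [[0, 56, 85], -16],
  [[0, 82, 125], -25],
  [[0, 105, 165], -33],
  [[0, 132, 205], -42],
  [[0, 150, 232], -49],
  [[0, 158, 244], -50.6],
  [[0, 158, 244], -50.6],
  [[0, 158, 244], -50.6],
  [[0, 158, 244], -50.6],
])

```text
clock: 7.15
position: [0.5996, -0.1121, 0.1983]
ee_rot: [0.589, 0.391, 0.59, -0.391]
contact_force: [0.1, 0.7, -0.7]
width: 0.0116
```

```bash
python3 - <<'E'
from h import *
from rig import manip
p=manip.get_image("wrist");s=manip.get_state();pickle.dump((p,s),open("w4.pkl","wb"))
cv2.imwrite("pics/w4.png",p["image"][:,:,::-1]);print(s["clock"],s["position"],s["width"],s["contact_force"],s["qpos"])
E
```

```text
7.2 [ 0.59978242 -0.1120151   0.19852434] 0.01107026386341776 [-0.39714609 -0.6760786  -0.9165603 ] [-2.98905390e-01  3.48026958e-01  1.48046400e+00  4.88511359e-04
  1.31415577e+00 -6.98209401e-01]
```

View pics/w4.png

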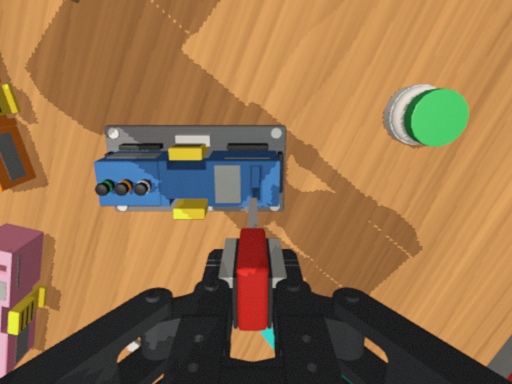

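```bash
python3 - <<'E'
import cv2
im=cv2.imread("pics/w4.png")
cv2.imwrite("pics/w4c.png",cv2.resize(im[115:235,90:300],None,fx=3.8,fy=3.8,interpolation=cv2.INTER_CUBIC)[:,:800])
cv2.imwrite("pics/w4d.png",cv2.resize(im[145:245,215:300],None,fx=6,fy=6,interpolation=0))
E
```

```text
(no output)
```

View pics/w4c.png

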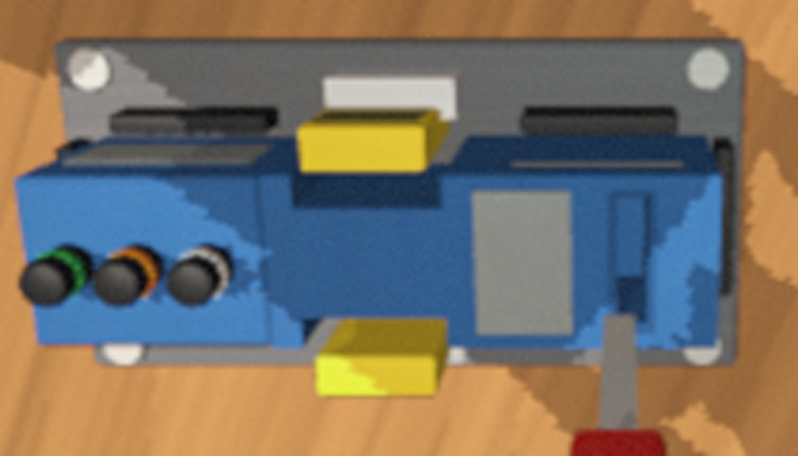

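View pics/w4d.png

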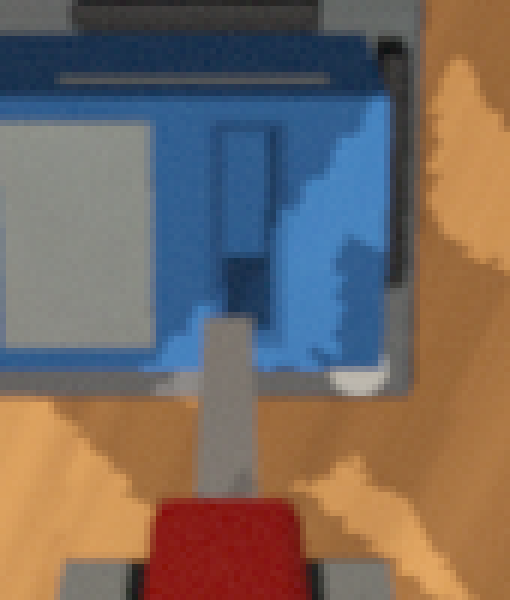

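```bash
cat > rel.py <<'E'
from h import *
def tp(p,s,u,v,z): # point at world height z -> tool frame mm (camera pose used relative to measured tcp)
    return Rot(s).as_matrix().T@(ray(p,u,v,z)-s["position"])*1e3
E
python3 - <<'E'
from rel import *
p,s=pickle.load(open("w4.pkl","rb"))
zt=s["position"][2]-.0512
e=lambda x,y:(215+x/6-.5,145+y/6-.5)
for n,(x,y),z in [("tipL",(205,318),zt),("tipR",(255,318),zt),("sTL",(214,123),.062),("sTR",(275,123),.062),("sBR",(275,330),.062)]:
    print(n,tp(p,s,*e(x,y),z).round(1))
c=lambda x,y:(90+x/3.8-.5,115+y/3.8-.5)
for n,(x,y),z in [("cTL",(20,174),.062),("cTR",(722,174),.062),("cBR",(718,346),.062),("cBL",(38,344),.062),("pTL",(58,40),.01),("pTR",(743,42),.01),("pBR",(735,364),.01)]:
    t=tp(p,s,*c(x,y),z);print(n,t.round(1),ray(p,*c(x,y),z).round(4))
E
```

```text
tipL [ 51.2  -1.5 -12.9]
tipR [ 51.2   3.6 -13. ]
sTL [136.5  -1.2 -14.1]
sTR [136.5   7.5 -14.1]
sBR [136.5   7.8  17. ]
cTL [ 136.6 -133.5  -18.2] [ 0.4696 -0.1471  0.062 ]
cTR [136.5  23.8 -18.2] [ 0.6145 -0.0858  0.062 ]
cBR [136.5  23.9  22.6] [ 0.6305 -0.1235  0.062 ]
cBL [ 136.6 -135.    22.2] [ 0.4839 -0.1848  0.062 ]
pTL [ 188.6 -143.9  -42.4] [ 0.4506 -0.1287  0.01  ]
pTR [188.6  32.7 -42. ] [ 0.6134 -0.0605  0.01  ]
pBR [188.5  33.1  46.4] [ 0.6481 -0.1418  0.01  ]
```

Request:
step_arm([
  [[20, 1, 1], 0],
  [[40, 2.2, 1.7], 0],
  [[55, 2.2, 1.7], 0],
  [[66, 2.2, 1.7], 0],
  [[74, 2.2, 1.7], 0],
  [[74, 2.2, 1.7], 0],
  [[74, 2.2, 1.7], 0],
  [[74, 2.2, 1.7], 0],
])

```text
clock: 8.0
position: [0.6035, -0.1144, 0.1257]
ee_rot: [0.59, 0.391, 0.588, -0.391]
contact_force: [0.5, 0.7, -0.4]
width: 0.0115
```

```bash
python3 - <<'E'
from h import *
from rig import manip
p=manip.get_image("wrist");s=manip.get_state();pickle.dump((p,s),open("w5.pkl","wb"))
im=p["image"][:,:,::-1]
cv2.imwrite("pics/w5.png",im);print(s["clock"],s["position"],s["width"],s["contact_force"])
cv2.imwrite("pics/w5c.png",cv2.resize(im[140:240,200:330],None,fx=6,fy=6,interpolation=0))
E
```

```text
8.05 [ 0.60343883 -0.11448901  0.12567516] 0.011598090003612714 [ 0.0733248  -0.54932249 -1.25837306]
```

View pics/w5c.png

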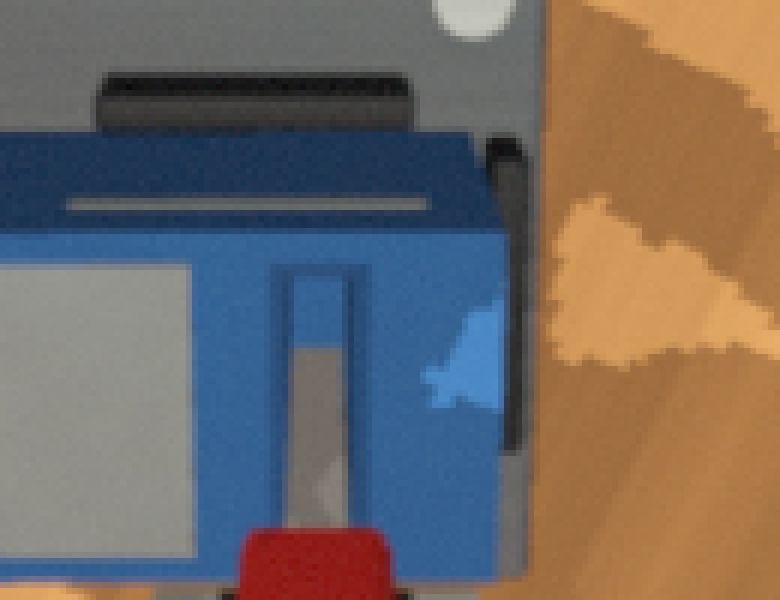

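```bash
python3 - <<'E'
from rel import *
p,s=pickle.load(open("w5.pkl","rb"))
zt=s["position"][2]-.0512
e=lambda x,y:(200+x/6-.5,140+y/6-.5)
for n,(x,y),z in [("tipL",(289,348),zt),("tipR",(347,348),zt),("oTL",(271,264),.062),("oTR",(369,264),.062),("iTL",(292,275),.062),("iTR",(349,275),.062),("cTR",(507,230),.062),("cTL",(0,230),.062),("cBR",(497,580),.062)]:
    print(n,tp(p,s,*e(x,y),z).round(2))
E
```

```text
tipL [ 51.18  -1.88 -12.88]
tipR [ 51.19   4.03 -12.88]
oTL [ 63.65  -3.96 -18.25]
oTR [ 63.66   6.54 -18.25]
iTL [ 63.65  -1.71 -17.02]
iTR [ 63.66   4.41 -17.02]
cTR [ 63.68  21.22 -22.03]
cTL [ 63.61 -32.81 -22.  ]
cBR [63.72 21.29 18.75]
```

Request:
step_arm([
  [[0, 0.2, -1.6], 0],
  [[4, 0.2, -1.6], 0],
  [[8, 0.2, -1.6], 0],
  [[11, 0.2, -1.6], 0],
  [[14, 0.2, -1.6], 0],
  [[17, 0.2, -1.6], 0],
  [[20, 0.2, -1.6], 0],
  [[20, 0.2, -1.6], 0],
  [[20, 0.2, -1.6], 0],
])

```text
clock: 8.95
position: [0.6024, -0.1128, 0.1047]
ee_rot: [0.589, 0.391, 0.589, -0.391]
contact_force: [-0.1, 0.3, -1.0]
width: 0.0115
```

```bash
python3 - <<'E'
from h import *
from rig import manip
p=manip.get_image("wrist");s=manip.get_state();pickle.dump((p,s),open("w6.pkl","wb"))
im=p["image"][:,:,::-1]
print(s["clock"],s["position"],s["width"],s["contact_force"],s["moment"])
cv2.imwrite("pics/w6c.png",cv2.resize(im[140:240,200:330],None,fx=6,fy=6,interpolation=0))
E
```

```text
9.0 [ 0.6025487  -0.11281509  0.10485287] 0.011284506936976557 [-0.11769081 -0.01596981 -1.67239793] [-0.01847145 -0.01448741  0.0004268 ]
```

View pics/w6c.png

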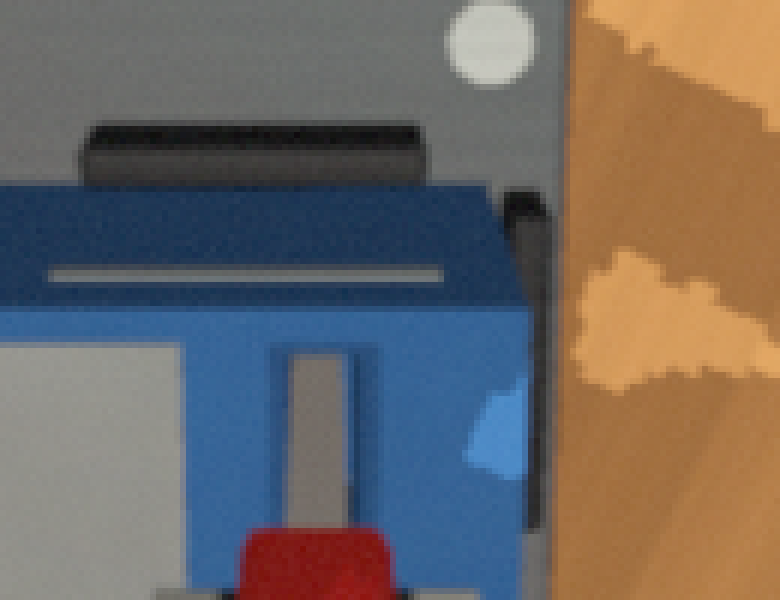

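```bash
python3 - <<'E'
from rel import *
p,s=pickle.load(open("w6.pkl","rb"))
e=lambda x,y:(200+x/6-.5,140+y/6-.5)
for n,(x,y),z in [("bladeL",(288,352),.062),("bladeR",(347,352),.062),("oTL",(268,347),.062),("oTR",(381,347),.062),("cTR",(529,308),.062),("cBR",(520,598),.062)]:
    print(n,tp(p,s,*e(x,y),z).round(2))
E
```

```text
bladeL [ 42.85  -2.03 -15.32]
bladeR [ 42.85   3.72 -15.33]
oTL [ 42.85  -3.98 -15.83]
oTR [ 42.85   7.03 -15.84]
cTR [ 42.85  21.33 -19.83]
cBR [42.86 21.42 10.95]
```

Request:
step_arm([
  [[2, 0.5, 0.5], 0],
  [[6, 0.5, 0.5], 0],
  [[10, 0.5, 0.5], 0],
  [[14, 0.5, 0.5], 0],
  [[18, 0.5, 0.5], 0],
  [[22, 0.5, 0.5], 0],
  [[25, 0.5, 0.5], 0],
  [[28, 0.5, 0.5], 0],
  [[30, 0.5, 0.5], 0],
  [[30, 0.5, 0.5], 0],
])

```text
clock: 10.0
position: [0.6029, -0.113, 0.0745]
ee_rot: [0.589, 0.391, 0.589, -0.391]
contact_force: [1.2, -0.5, -0.2]
width: 0.0114
```

Request:
step_arm([
  [[1, 0, 0], 0],
  [[2, 0, 0], 0],
  [[3, 0, 0], 0],
  [[3.5, 0, 0], 0],
  [[4, 0, 0], 0],
  [[4, 0, 0], 0],
])

```text
clock: 10.6
position: [0.6031, -0.1131, 0.0709]
ee_rot: [0.589, 0.391, 0.589, -0.391]
contact_force: [-0.8, 0.6, 0.3]
width: 0.0117
```

Request:
step_arm([
  [[0.5, 0, 0], 0],
  [[1, 0, 0], 0],
  [[1.5, 0, 0], 0],
  [[1.5, 0, 0], 0],
])

```text
clock: 11.0
position: [0.6032, -0.1131, 0.0708]
ee_rot: [0.589, 0.391, 0.589, -0.391]
contact_force: [-2.1, 1.0, 8.5]
width: 0.0115
```

```bash
python3 - <<'E'
from h import *
from rig import manip
p=manip.get_image("wrist");q=manip.get_image("scene");s=manip.get_state();pickle.dump((p,s),open("w7.pkl","wb"))
im=p["image"][:,:,::-1]
print(s["clock"],s["position"],s["width"],s["contact_force"],s["moment"])
cv2.imwrite("pics/w7.png",np.hstack([cv2.resize(im[140:340,170:330],None,fx=2.5,fy=2.5,interpolation=0),cv2.resize(q["image"][160:260,190:270,::-1],None,fx=5,fy=5)]))
E
```

```text
11.1 [ 0.60320748 -0.11310594  0.07079982] 0.011462310979559541 [-2.4110879   0.31477332  7.25375123] [ 0.08889513  0.46196395 -0.03620508]
```

View pics/w7.png

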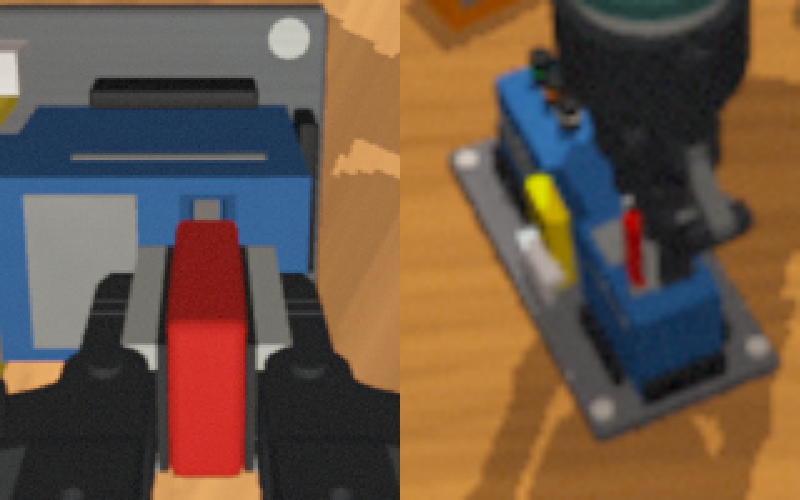

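Request:
step_arm([
  [[-0.5, 0, 0], 0],
  [[-0.5, 0, 0], 0],
  [[-0.5, 0, 0], 0],
  [[-0.5, 0, 0], 0],
  [[-0.5, 0, 0], 0],
], grip=0.6)

```text
clock: 11.6
position: [0.603, -0.113, 0.0695]
ee_rot: [0.589, 0.391, 0.589, -0.391]
contact_force: [0.3, -0.1, 1.2]
width: 0.0338
```

Request:
step_arm([
  [[-5, 0, 0], 0],
  [[-15, 0, 0], 0],
  [[-35, 0, 0], 0],
  [[-65, 0, 0], 0],
  [[-100, 0, 0], 0],
  [[-130, 0, 0], 0],
  [[-130, 0, 0], 0],
])

```text
clock: 12.3
position: [0.6061, -0.1139, 0.206]
ee_rot: [0.593, 0.392, 0.585, -0.39]
contact_force: [-0.0, 0.0, 0.2]
width: 0.0341
```

```bash
python3 - <<'E'
from h import *
from rig import manip
p=manip.get_image("wrist");s=manip.get_state();pickle.dump((p,s),open("w8.pkl","wb"))
cv2.imwrite("pics/w8.png",p["image"][:,:,::-1]);print(s["clock"],s["position"],s["width"],s["contact_force"],s["qpos"])
E
```

```text
12.35 [ 0.60472281 -0.11352202  0.20341422] 0.034112193263340716 [0.40287258 0.39063297 0.53861792] [-2.98541556e-01  3.48411801e-01  1.46744261e+00 -1.00522313e-04
  1.31883688e+00 -6.96664447e-01]
```

View pics/w8.png

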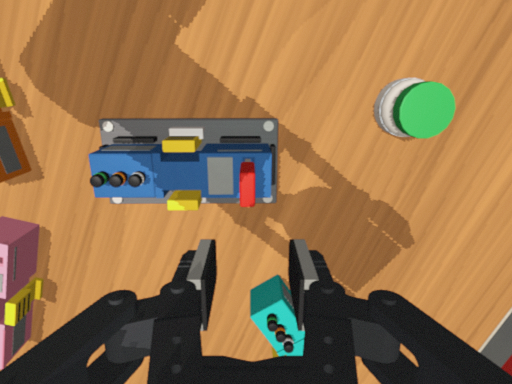

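```bash
python3 - <<'E'
from rel import *
p,s=pickle.load(open("w7.pkl","rb"))
M=Rot(s).as_matrix();y=np.arctan2(M[1,1],M[0,1]);print(np.degrees(y))
c=np.array([.6032-.06*np.cos(y),-.1131-.06*np.sin(y)]);print("cg from slot",c)
p,s=pickle.load(open("w8.pkl","rb"))
print("now",s["position"]);print(go(s,[*c,.160],y-np.pi/2))
E
```

```text
22.812706669653974
cg from slot [ 0.54789337 -0.1363632 ]
now [ 0.60472281 -0.11352202  0.20341422]
(array([ 43.1, -61.5,  -1.2]), np.float64(-89.99985392293561))
```

Request:
step_arm([
  [[0, -15, 0], 8],
  [[0, -30, 0], 16],
  [[0, -45, 0], 24],
  [[0, -60, 0], 32],
  [[0, -60, 0], 40],
  [[0, -60, 0], 48],
  [[0, -60, 0], 56],
  [[5, -60, 0], 64],
  [[15, -60, 0], 72],
  [[25, -60, 0], 80],
  [[35, -60, 0], 88],
  [[40, -60, 0], 90],
  [[40, -60, 0], 90],
  [[40, -60, 0], 90],
], grip=0)

```text
clock: 13.75
position: [0.5474, -0.1361, 0.1593]
ee_rot: [-0.14, -0.693, -0.14, 0.693]
contact_force: [0.1, -0.1, 0.6]
width: 0.0854
```

```bash
python3 - <<'E'
from h import *
from rig import manip
p=manip.get_image("wrist");s=manip.get_state();pickle.dump((p,s),open("w9.pkl","wb"))
cv2.imwrite("pics/w9.png",p["image"][:,:,::-1]);print(s["clock"],s["position"],s["width"],s["contact_force"],s["qpos"])
E
```

```text
13.8 [ 0.54765886 -0.13626487  0.15966287] 0.08584273032397204 [-0.23627145  0.23155426  0.17143746] [-3.67090948e-01  3.09286318e-01  1.64197827e+00 -9.02913060e-05
  1.19073423e+00  8.04982315e-01]
```

View pics/w9.png

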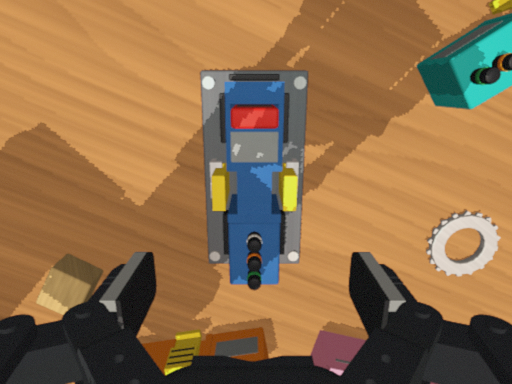

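```bash
python3 - <<'E'
import cv2
im=cv2.imread("pics/w9.png")
cv2.imwrite("pics/w9c.png",cv2.resize(im[145:230,195:315],None,fx=6,fy=6,interpolation=0))
E
```

```text
(no output)
```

View pics/w9c.png

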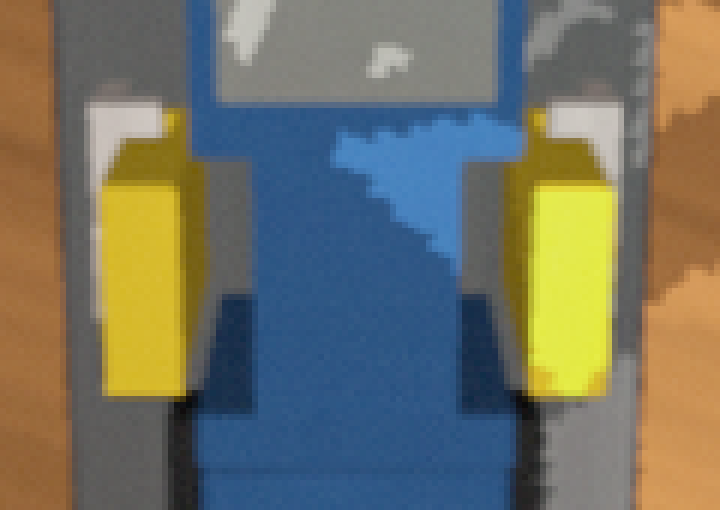

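```bash
python3 - <<'E'
from rel import *
p,s=pickle.load(open("w9.pkl","rb"))
e=lambda x,y:(195+x/6-.5,145+y/6-.5)
for n,(x,y),z in [("LoT",(102,185),.064),("LoB",(103,396),.064),("RoT",(616,185),.064),("RoB",(611,396),.064),("LiT",(181,185),.064),("RiT",(536,185),.064),("necL",(250,160),.062),("necR",(463,160),.062)]:
    print(n,tp(p,s,*e(x,y),z).round(2))
E
```

```text
LoT [ 95.66 -30.61 -15.34]
LoB [ 95.67 -31.47  12.27]
RoT [ 95.65  32.44 -15.42]
RoB [95.66 32.95 12.18]
LiT [ 95.66 -20.92 -15.35]
RiT [ 95.65  22.63 -15.4 ]
necL [ 97.66 -12.51 -18.03]
necR [ 97.65  13.74 -18.05]
```

Request:
step_arm([
  [[25, 0, -1], 0],
  [[50, 0, -1], 0],
  [[75, 0, -1], 0],
  [[95, 0, -1], 0],
  [[110, 0, -1], 0],
  [[120, 0, -1], 0],
  [[126, 0, -1], 0],
  [[128, 0, -1], 0],
  [[128, 0, -1], 0],
  [[128, 0, -1], 0],
])

```text
clock: 14.8
position: [0.5493, -0.1361, 0.0325]
ee_rot: [0.14, 0.694, 0.14, -0.693]
contact_force: [1.3, -0.6, -0.4]
width: 0.0854
```

```bash
python3 - <<'E'
from h import *
from rig import manip
p=manip.get_image("wrist");q=manip.get_image("scene");s=manip.get_state()
print(s["clock"],s["position"],s["width"],s["contact_force"])
cv2.imwrite("pics/w10.png",np.hstack([cv2.resize(p["image"][100:384,100:412,::-1],(400,364)),cv2.resize(q["image"][150:260,170:290,::-1],(397,364))]))
E
```

```text
14.9 [ 0.54920053 -0.13611011  0.03250485] 0.08545914901451201 [-0.6245098   0.30832343  0.47167904]
```

View pics/w10.png

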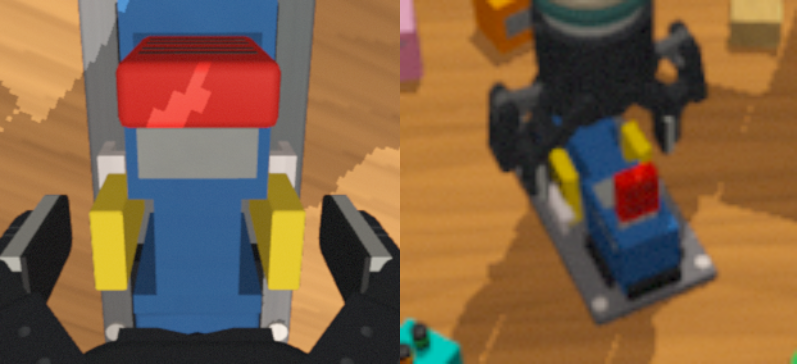

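Request:
step_arm([
  [[1.5, 0, 0], 0],
  [[1.5, 0, 0], 0],
  [[1.5, 0, 0], 0],
  [[1.5, 0, 0], 0],
  [[1.5, 0, 0], 0],
  [[1.5, 0, 0], 0],
  [[1.5, 0, 0], 0],
  [[1.5, 0, 0], 0],
  [[1.5, 0, 0], 0],
  [[1.5, 0, 0], 0],
], grip=1, grip_force=70)

```text
clock: 15.9
position: [0.5496, -0.1365, 0.0333]
ee_rot: [0.141, 0.694, 0.139, -0.692]
contact_force: [-3.5, 0.8, 17.8]
width: 0.0428
```

```bash
python3 - <<'E'
from h import *
from rig import manip
p=manip.get_image("wrist");s=manip.get_state()
print(s["clock"],s["position"],s["width"],s["contact_force"],s["moment"])
cv2.imwrite("pics/w11.png",p["image"][:,:,::-1])
E
```

```text
15.95 [ 0.54957729 -0.13645022  0.03326107] 0.042702161162849826 [-2.92072407  0.02507081 18.35890624] [ 0.15535259  0.64333076 -0.01544402]
```

View pics/w11.png

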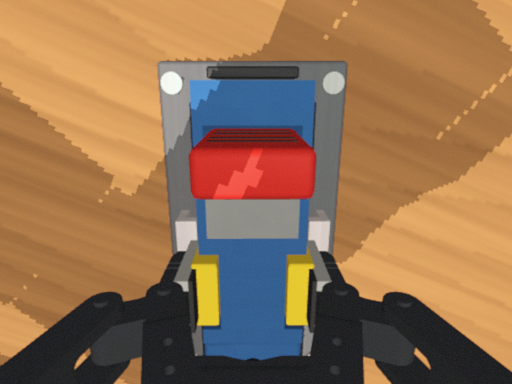

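```bash
python3 - <<'E'
from rel import *
from rig import manip
p=manip.get_image("wrist");s=manip.get_state();im=p["image"]
cv2.imwrite("pics/w12.png",cv2.resize(im[190:370,150:360,::-1],None,fx=3.7,fy=3.3,interpolation=0))
e=lambda x,y:(x-.5,y-.5)
for n,(x,y),z in [("Lo",(195,256),.064),("Ro",(312,256),.064),("Lo",(195,325),.064),("Ro",(312,325),.064),("capL",(190,160),.106),("capR",(315,160),.106)]:
    print(n,tp(p,s,*e(x,y),z).round(2))
E
```

```text
Lo [-30.75 -21.9  -17.3 ]
Ro [-30.64  21.79 -17.28]
Lo [-30.81 -23.45  13.46]
Ro [-30.7   23.44  13.51]
capL [-72.64 -13.73 -62.45]
capR [-72.58  12.86 -62.45]
```

View pics/w12.png

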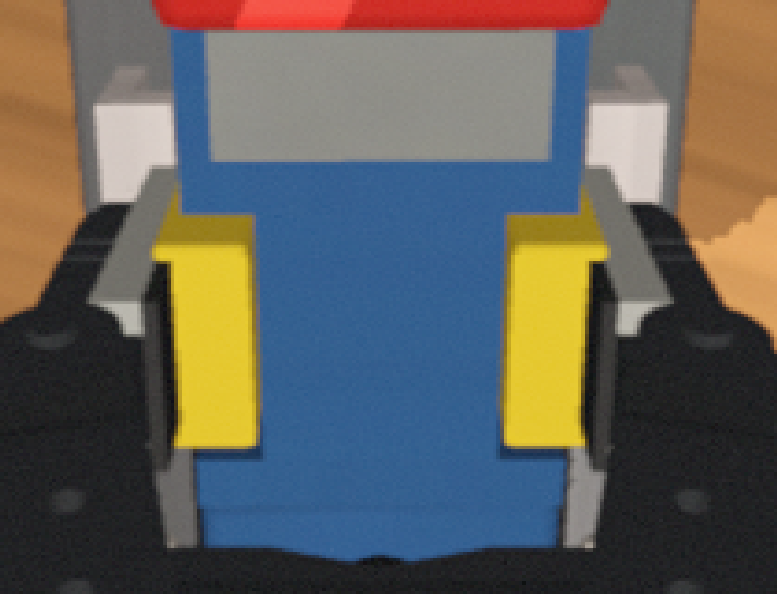

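Request:
step_arm([
  [[-1, 0, 0], 0],
  [[-2, 0, 0], 0],
  [[-4, 0, 0], 0],
  [[-6, 0, 0], 0],
  [[-8, 0, 0], 0],
  [[-10, 0, 0], 0],
  [[-10, 0, 0], 0],
])

```text
clock: 16.7
position: [0.5487, -0.1359, 0.0402]
ee_rot: [-0.14, -0.693, -0.14, 0.693]
contact_force: [-0.2, 0.4, -3.2]
width: 0.0425
```

```bash
python3 - <<'E'
from h import *
from rig import manip
p=manip.get_image("wrist");q=manip.get_image("scene");s=manip.get_state()
print(s["clock"],s["position"],s["width"],s["contact_force"],s["moment"])
cv2.imwrite("pics/w13.png",np.hstack([cv2.resize(p["image"][40:384,100:412,::-1],(400,441)),cv2.resize(q["image"][150:260,180:280,::-1],(400,441))]))
E
```

```text
16.8 [ 0.54862554 -0.13587802  0.0401591 ] 0.04202108761362713 [-0.10672055 -0.13929253 -2.20105911] [-0.0130632   0.10514441  0.05467241]
```

View pics/w13.png

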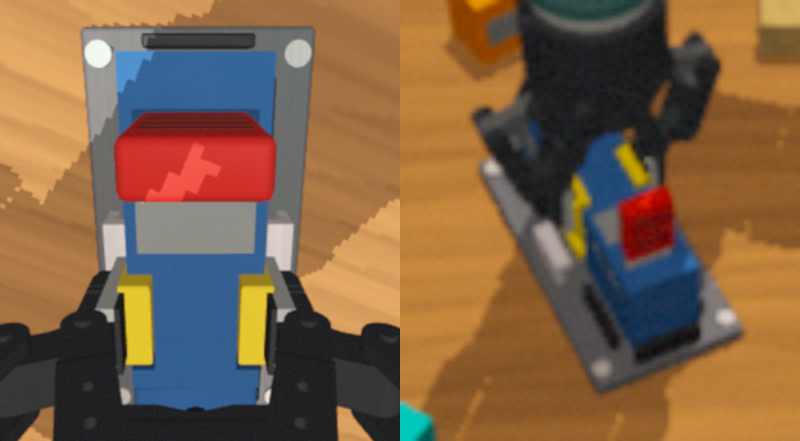

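Request:
step_arm([
  [[-3, 0, 0], 0],
  [[-8, 0, 0], 0],
  [[-14, 0, 0], 0],
  [[-22, 0, 0], 0],
  [[-32, 0, 0], 0],
  [[-42, 0, 0], 0],
  [[-52, 0, 0], 0],
  [[-62, 0, 0], 0],
  [[-72, 0, 0], 0],
  [[-82, 0, 0], 0],
  [[-91, 0, 0], 0],
  [[-99, 0, 0], 0],
  [[-105, 0, 0], 0],
  [[-110, 0, 0], 0],
  [[-112, 0, 0], 0],
  [[-113, 0, 0], 0],
  [[-113, 0, 0], 0],
  [[-113, 0, 0], 0],
  [[-113, 0, 0], 0],
  [[-113, 0, 0], 0],
])

```text
clock: 18.8
position: [0.5486, -0.1359, 0.1531]
ee_rot: [-0.14, -0.693, -0.14, 0.693]
contact_force: [0.7, -0.2, -3.5]
width: 0.0421
```

```bash
python3 - <<'E'
from rel import *
from rig import manip
p=manip.get_image("wrist");q=manip.get_image("scene");t=manip.get_image("top");s=manip.get_state();pickle.dump((p,q,t,s),open("w14.pkl","wb"))
print(s["clock"],s["position"],s["width"],s["contact_force"],s["moment"],s["qd"].round(4),Rot(s).as_matrix().round(3).tolist())
cv2.imwrite("pics/w14.png",np.hstack([cv2.resize(p["image"][40:384,100:412,::-1],(400,441)),cv2.resize(q["image"][110:240,170:290,::-1],(400,441))]))
cv2.imwrite("pics/w14t.png",np.vstack([q["image"][:,:,::-1][:300],t["image"][:,:,::-1][:300]]))
E
```

```text
18.95 [ 0.54866402 -0.13591253  0.153218  ] 0.04192713872132049 [ 0.07059032 -0.00675642 -3.90589376] [-0.03635439  0.01569272 -0.0041427 ] [ 0.0005 -0.0037 -0.0008  0.0018  0.0009  0.0011] [[-0.0, 0.388, -0.922], [-0.0, -0.922, -0.388], [-1.0, -0.0, 0.0]]
```

View pics/w14.png

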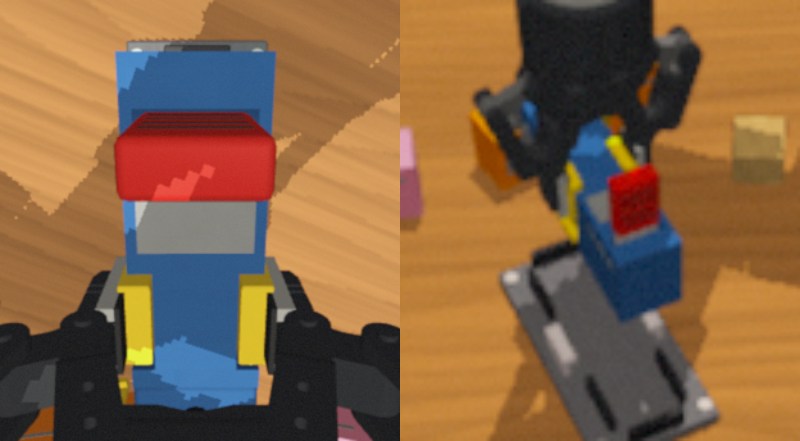

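View pics/w14t.png

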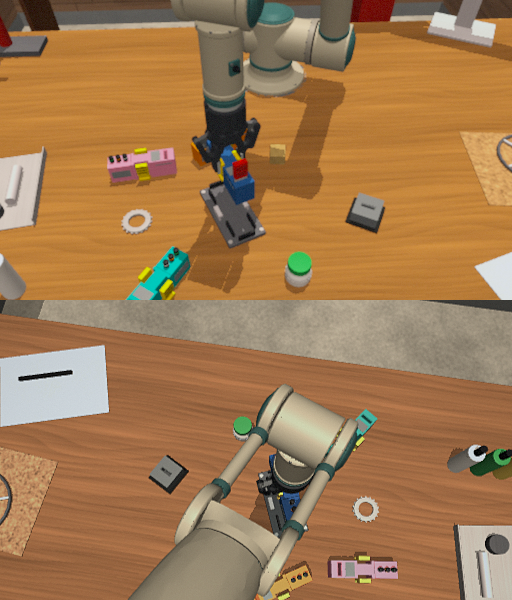

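```bash
python3 - <<'E'
from rig import manip
s=manip.get_state();print(s["clock"],s["position"],s["qd"].round(4));print(manip.sign_off())
E
```

```text
18.95 [ 0.54866402 -0.13591253  0.153218  ] [ 0.0005 -0.0037 -0.0008  0.0018  0.0009  0.0011]
the job is handed in; nothing more can be done
None
```

The spreader is in the blue cassette. The arm is holding the cassette still, level, and about 12 cm above its seat by the pinched catches. I handed the job in at 18.95 s.

- **Spreader:** I pulled it straight up out of the grey stand and lowered the blade into the empty slot while the cassette was still latched. It met the bottom at about 8.5 N, at the fully home height. I then let go, and a picture showed it standing in the slot.
- **Pinch:** Both catches were fully in, measured in the picture as about 24 mm from the centre on each side. The finger opening read 42.7 mm instead of the expected 48 mm, which I put down to soft pads. Closing pressed down with about 18 N, and this was gone once I lifted.
- **Lift:** The tool rose from 0.0333 m to 0.1532 m, which is about 120 mm. In the wrist pictures the cassette and spreader had not moved in the grip. The load read 3.5–3.9 N, as expected for the cassette plus spreader, and joint speeds were near zero.
- **Bystanders:** The jar, carton and sprocket sit at the same pixels in the scene picture as at the start, judged by eye.

No check failed; the finger opening was the only reading that disagreed with what I expected.

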